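# Bring the label printer into service

## Robot

A 6-joint arm with a two-finger parallel gripper is mounted at the origin on a cart in front of the work surface, level with it; the furniture and walls round the work are solid. World frame = base frame: x ahead of the robot, y to its left, z up, the work surface at z = 0. Lengths are in m, angles in rad, forces in N, time in s.
With the tool pointing down it reaches from about 0.35 to 0.975 m from the base axis. Payload 4.9 kg.
Tool frame: the origin (TCP) lies on the centre line of the jaws, within the pads' length; the fingertips stand ahead of it and the grasp point (between the pads) is the TCP (manip.tip_extent is the z of the fingertips in the tool frame, in m); z points along the fingers, y is the line along which they close (so a half turn about z gives the same grasp; the last joint's range is limited). The gripper opens to 85 mm and grips with 20 to 120 N. Pads are 22 mm wide; open, the fingers measure 114 mm over their backs; the gripper's body (76 mm by 85 mm) begins 54 mm behind the grasp point. The pads swing forward as they close: fully open they stand 13 mm farther back than shut.
Start: joints at [-1.266, 0.053, 1.613, -0, 1.476, -0.119], TCP at [0.257, -0.57, 0.25] pointing down, gripper open.
Joint ranges: [-3.01, 3.01], [-1.01, 2.22], [0.06, 2.58], [-1.02, 4.17], [0.09, 2.62], [-3.14, 3.14]. Speed limits (rad/s): [2.57, 2.57, 3.14, 3.14, 3.14, 3.14].

## Interface

Orientations are given as a unit quaternion [w, x, y, z].
In Python, from plant import manip gives the robot as it stands. The module is installed in compiled form; this text tells all that it offers.
- The arm moves only by the tool move_tool, called by a JSON object that holds its "method" and its "body". Schema: {"type":"object","properties":{"offsets":{"type":"array","items":{"type":"array","items":{"type":"number"},"minItems":7,"maxItems":7},"minItems":1,"maxItems":5},"only":{"type":"string"},"quiet":{"type":"boolean"},"lines":{"type":"string"}},"required":["offsets"],"additionalProperties":false}. offsets is a list of rows, 1 to 5 of them, each of 7 numbers: the opening from 0.0 (shut) to 1.0 (fully open), then dx, dy, dz in units of 50 mm, then a rotation vector rx, ry, rz in rad; each row shifts and turns the commanded pose from where the row before left it, along the tool's axes as they then stand; what a row does not reach is not made up. A row lasts 1/8 s, in which the tool goes at most 0.0625 m and 0.188 rad, less where a joint would pass 70% of its speed; a pose out of reach is approached as far as the arm can. The fingers move at their own pace and stop on an object; the grip force is fixed at half the most. Time passes only in rows, so rows that do not move let the fingers close. The tool returns the time, the measured TCP pose, the force, the opening and the grip force at its end. only (a regular expression) keeps the lines of the reply that match it, lines (a string "A,B") keeps lines A to B, and quiet returns only ok. Input that does not fit is refused with a message, and nothing moves.
- manip.state(): the state, without advancing time (a new reading comes with each control period).
- manip.grab_frame(name): name is "scene" or "top" or "wrist"; returns (picture, depth): 480x640x3 uint8, red, green, blue; 480x640 float32, m along the optical axis (not along the pixel's ray), 0 where there is no reading.
- manip.camera_params(name): a dict with "intrinsics" (3x3 intrinsics, pixels), "k1" (the pictures are not rectified: a ray, as slopes to the right and down, at radius r is drawn at 1 + k1 r^2 times it, then the intrinsics apply), "xyz" and "orientation" of the camera in the world. Camera axes: x right, y down, z forward; pixel columns grow to the right and rows downward; lengths in m; the calibration is good to about 2 mm. A picture is of the moment at which its call begins: read the wrist's pose just before it. camera_params takes no time and is no camera call; for the wrist camera it gives the pose at the moment of the call.
- manip.job_done(): hands the job in; it is judged then, once.
Trained networks look in the newest picture that a camera, given by its name, has taken for a name from the list of things; names that differ only in an ending like _2 or _b are one class to them, and where a whole thing is asked for, a point or a joint stands for the part that bears it (a point fixed in the world has none). Each returns a list of dicts, best first, with "conf" (0 to 1); they miss things now and then, are a little off and sometimes report something else, mostly with a low value. They report only what shows in the picture. A call takes as long as a camera call.
- manip.look_for(camera, query): "extent" ([left, top, right, bottom] in pixels, round what is visible of it).
- manip.outline_of(camera, query): "region" (480x640 bool, what is visible of it) and "extent" ([left, top, right, bottom] in pixels, round what is visible of it).
- manip.mark_of(camera, query): "centre" ([row, column] in pixels: a listed point, or the origin of a listed thing).
The state is a dict: "time": time; "joint_pos": joint angles; "joint_vel": joint speeds; "joint_efforts": joint torques, N m; "tool_pos": TCP position; "tool_rot": TCP orientation; "contact_force": force on the tool from outside, world axes, zero at the start; "ft_torque": the same for the moment, N m; "gripper_width": opening from 0.0 (shut) to 1.0 (fully open); "grasp_force": force on a finger pad.
Only numpy, scipy, OpenCV 4.12 (cv2) and the standard library are available. Lean on these libraries where they do the work, as an engineer would, in place of code of your own. Each camera call takes 0.05 s, during which the arm holds its last target. There are 200 camera calls.

## Task

The label printer on the desk has a new roll in it. Make it ready with light touches of the fingertips: push its open cover gently shut, then tap the raised half of the red power rocker so that it flips to on, then press the green feed button fully down and let it come up again. Grasp and lift nothing, leave the blue pause button alone, do not switch on or feed while the cover is open or feed while the power is off, and do not shift the printer or the things around it.

Things in the scene. Friction and masses are not known exactly. Their poses are not given: they have to be found in the camera images.
- printer: light grey label printer, 190 (x) x 200 (y) mm, 1.8 kg, loose. Origin: centre of underside. x: from its front to its rear, y: to its left, z up. Left (y -30..98 mm): roll bay with dark hinged cover, shut its flat top is 80 mm high. Right (y -100..-32): control strip, top 62 mm high; on it along y=-66, front to rear: green feed button, blue pause button, red power rocker
- cover (a joint): angle of the cover, rad: 0 = shut (resting on its stop), grows as it opens to 1.25; starts between 0.25 and 0.45. Stiff friction hinge along the rear (about 0.2 N m): it stays where it is left, also when shut. 1 to 3 N near its front edge moves it
- cover_hinge (a point): midpoint of the cover's hinge line, which runs along printer y; at printer x=83, y=34, z=54 mm. Room round the work: a wall shelf hangs over the rear of the desk (underside 0.62 m above the desk, front edge 0.57 m from the robot), so keep the wrist low there; shelving also stands right of the desk beyond y=-0.25 m, so come in over the desk's front edge
- cover_lip (a point): middle of the front edge of the cover's flat outer face, near which it is pressed shut. In the cover's frame it lies 165 mm forward of the hinge and 26 mm above the hinge line; the face runs flat from here back to the hinge, 126 mm wide. Shut: printer x=-82, y=34, z=80 mm. Site x points to the rear along the face, z is its outward normal
- power (a joint): angle of the power rocker, rad: 0 = off, 0.32 = fully on. Friction holds it where it is left; about 4 N on the raised half moves it, and it must be pressed right down, till that half lies level, to be on
- power_spot (a point): spot to tap: white dot in the middle of the raised outer (right) half of the rocker; off: printer x=45, y=-78, z=72 mm. Rocker 24 (x) x 36 (y) mm, pivot along x at y=-66. Off: inner half level at 68.5 mm, outer half rises to 74 mm at its outer end. On: outer half level at 68.5, inner half raised. The fingertip must not overlap the inner half; press down to 68.5 mm
- feed (a joint): travel of the feed button, m: 0 = up, 0.005 = fully down; springs back; 1 N at first, 4 N fully down
- feed_top (a point): centre of the top of the green feed button, diameter 26 mm, 9 mm proud of the strip: printer x = -62, y = -66, z = 71 mm
- pause (a joint): travel of the pause button, m: 0 = up, 0.005 = down; must not be pressed
- pause_top (a point): centre of the top of the blue pause button, same size, at printer x = -10, y = -66, z = 71 mm
- label_roll: spare roll, beige ring 104 mm across, 25 mm high, lying flat; origin under its centre. Bystander
- stapler: black stapler, 136 long (its y axis) x 36 x 50 mm, origin under its centre, right of the printer, pointing away from the robot. Bystander
- notes: pad of sticky notes, 76 x 77 x 18 mm, blue on yellow; origin under its centre. Bystander

How it is judged:
By the outcome, as a careful person would: the job done as asked, in the order asked, and still so for the second after the job is handed in, with the robot touching nothing.
It also fails if it takes over 42 s, if anything falls off the work surface, if the arm or the gripper's body presses on something with over 40 N, if the wrist force passes 120 N, or if a joint passes its speed limit or range.

## Working session

There is one attempt and no reset: what is moved stays moved. The work goes in short steps, Python scripts to look and compute and a tool call to move; the robot and the scene stay as the last step left them, time stands still between calls to the robot, and variables do not carry over. Pictures are saved under pics/ and viewed, at most 10 in all, crops included, and the job is handed in when it is done.

```bash
mkdir -p pics
```

Create h.py:
```python
import numpy as np, cv2
from plant import manip
from scipy.spatial.transform import Rotation as R
def rot(q): return R.from_quat([q[1],q[2],q[3],q[0]]).as_matrix()
def w(cam,px,depth,P=None):
    """px (N,2) col,row ; depth N -> world"""
    P=P or manip.camera_params(cam)
    K=np.array(P["intrinsics"],float);k1=P["k1"]
    px=np.atleast_2d(px).astype(float)
    d=np.c_[(px[:,0]-K[0,2])/K[0,0],(px[:,1]-K[1,2])/K[1,1]]
    u=d.copy()
    for _ in range(20): u=d/(1+k1*(u**2).sum(1,keepdims=True))
    c=np.c_[u,np.ones(len(u))]*np.atleast_1d(depth)[:,None]
    return c@rot(P["orientation"]).T+np.array(P["xyz"])
def med(D,c,r,n=2):
    p=D[max(0,r-n):r+n+1,max(0,c-n):c+n+1];p=p[p>0];return np.median(p) if p.size else 0
```

Run:
```python
from h import *
print(manip.state(), manip.tip_extent)
ims=[]
for cam in("scene","top"):
    im,D=manip.grab_frame(cam); ims.append(im)
    P=manip.camera_params(cam);print(cam,P["xyz"],P["orientation"])
    for q in("printer","cover_hinge","cover_lip","power_spot","feed_top","pause_top","label_roll","stapler","notes"):
        for m in manip.mark_of(cam,q)[:2]:
            r,c=m["centre"];z=med(D,int(round(c)),int(round(r)))
            print(cam,q,round(m["conf"],2),np.round([c,r]),np.round(w(cam,[c,r],z,P)[0],3))
    cv2.imwrite(f"pics/{cam}0.png",im[:,:,::-1])
```

```text
{'time': 0.0, 'joint_pos': array([-1.26600996e+00,  5.33291115e-02,  1.61429332e+00,  1.54938615e-05,
        1.47594917e+00, -1.19025947e-01]), 'joint_vel': array([ 5.39372007e-04, -3.17080814e-04, -7.44289060e-04, -1.34411334e-03,
        7.39774482e-05,  1.34748279e-03]), 'joint_efforts': array([ 7.21324377e-04, -3.93685341e+01, -3.70173061e+01, -1.44843816e-04,
        6.96506948e-03, -1.05076012e-06]), 'tool_pos': array([ 0.25684087, -0.56916151,  0.24908056]), 'tool_rot': array([-9.85922874e-04,  9.77631458e-01,  2.10322973e-01, -8.40921968e-05]), 'contact_force': array([-0.27070083,  0.17613342,  0.16894534]), 'ft_torque': array([ 0.03423147, -0.00659041,  0.05653481]), 'grasp_force': 0.0, 'gripper_width': 1.0019149756737817} 0.019
scene [-0.26633616  0.68583978  0.65826258] [ 0.23515094 -0.41021903  0.76055026 -0.44495807]
scene printer 0.56 [340. 288.] [0.544 0.116 0.018]
scene printer 0.32 [443. 270.] [ 0.498 -0.148  0.001]
scene cover_hinge 0.7 [305. 255.] [0.574 0.184 0.106]
scene cover_lip 0.55 [348. 248.] [0.509 0.122 0.135]
scene feed_top 0.38 [381. 260.] [0.523 0.022 0.071]
scene label_roll 0.83 [255. 348.] [ 0.483  0.352 -0.001]
scene stapler 0.55 [445. 268.] [ 0.498 -0.152  0.006]
scene notes 0.85 [210. 325.] [0.574 0.402 0.017]
top [0.38136762 0.1281682  1.01586609] [-0.0628865   0.70979405 -0.69864331  0.06430575]
top printer 0.79 [330. 235.] [0.555 0.093 0.118]
top cover_hinge 0.86 [310. 196.] [0.644 0.132 0.086]
top cover_lip 0.88 [317. 254.] [0.514 0.118 0.133]
top power_spot 0.79 [367. 202.] [0.635 0.013 0.07 ]
top feed_top 0.46 [368. 257.] [0.521 0.012 0.07 ]
top pause_top 0.68 [366. 229.] [0.578 0.017 0.07 ]
top label_roll 0.7 [202. 276.] [0.483 0.366 0.   ]
top stapler 0.84 [446. 273.] [ 0.493 -0.157  0.035]
top notes 0.93 [198. 224.] [0.596 0.378 0.017]
top notes 0.51 [330. 234.] [0.557 0.093 0.117]
```

Run:
```python
from h import *
a=cv2.imread("pics/top0.png")[160:310,170:470]; cv2.imwrite("pics/topc.png",cv2.resize(a,None,fx=2.6,fy=2.6,interpolation=cv2.INTER_CUBIC))
# printer pose by fit
pts=dict(hinge=(83,34),power=(45,-78),feed=(-62,-66),pause=(-10,-66))
W=dict(hinge=(.644,.132),power=(.635,.013),feed=(.521,.012),pause=(.578,.017))
from scipy.optimize import least_squares
L=np.array([pts[k] for k in pts])/1e3;V=np.array([W[k] for k in pts])
def f(p):
    c,s=np.cos(p[2]),np.sin(p[2]);return (L@np.array([[c,s],[-s,c]])+p[:2]-V).ravel()
s=least_squares(f,[.58,.09,0]);print(s.x,s.fun.reshape(-1,2).round(4))
```

```text
[0.57262801 0.08416468 0.1854239 ] [[ 0.0039  0.0009]
 [-0.0038  0.0028]
 [ 0.0029 -0.0041]
 [-0.003   0.0005]]
```

View pics/topc.png

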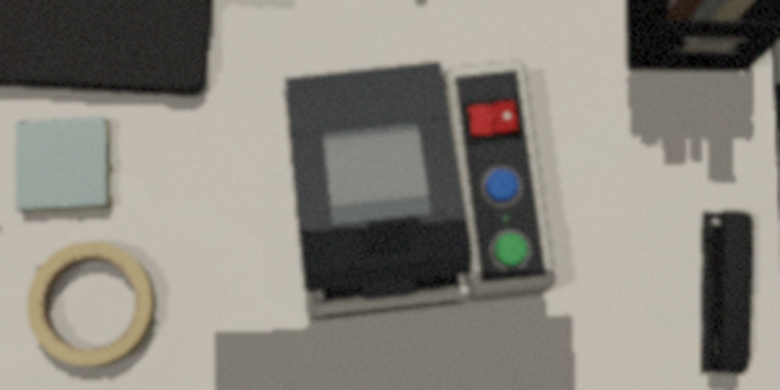

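View pics/scene0.png

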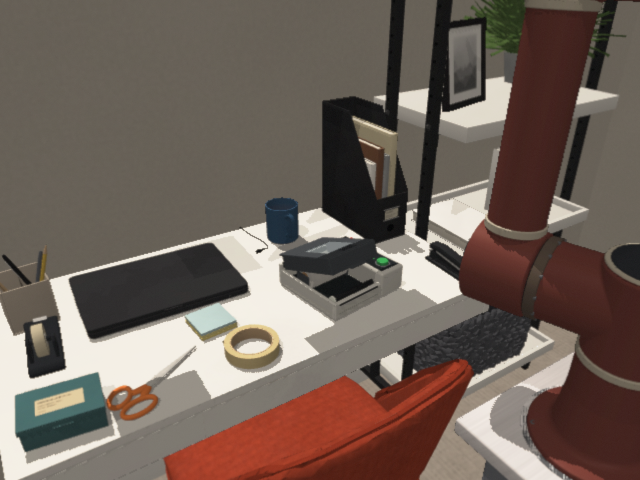

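The top crop shows the cover ajar at crop (380,180), the green button at (510,248), blue at (500,185) and the rocker at (493,118) with its white dot on the outer end. The scene view shows the stapler to the right and free space over the desk's front edge. I'll move the wrist camera over the printer with the fingers shut.

The rows are not in the units I measure in: shifts go in units of 50 mm. I convert before sending: -0.04 m is -0.8, 0.036 m is 0.72.

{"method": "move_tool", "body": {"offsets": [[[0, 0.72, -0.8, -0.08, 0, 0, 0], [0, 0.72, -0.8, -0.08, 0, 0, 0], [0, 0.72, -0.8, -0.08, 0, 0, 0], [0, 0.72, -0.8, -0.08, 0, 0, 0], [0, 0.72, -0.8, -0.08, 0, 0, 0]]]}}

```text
refused: offsets[0]: the value is too short (schema: minItems 7). Nothing was moved.
```

Refused on format, not on reach. It needs a list of rows, each a list of 7 numbers.

{"method": "move_tool", "body": {"offsets": [[0, 0.72, -0.8, -0.08, 0, 0, 0], [0, 0.72, -0.8, -0.08, 0, 0, 0], [0, 0.72, -0.8, -0.08, 0, 0, 0], [0, 0.72, -0.8, -0.08, 0, 0, 0], [0, 0.72, -0.8, -0.08, 0, 0, 0]]}}

```text
time: 1.62
tool_pos: [0.3391, -0.3117, 0.2706]
tool_rot: [0.0, 0.978, 0.21, 0.0]
contact_force: [1.1, 0.5, 1.1]
gripper_width: -0.001
grasp_force: 0.0
```

{"method": "move_tool", "body": {"offsets": [[0, 0.72, -0.8, -0.08, 0, 0, 0], [0, 0.72, -0.8, -0.08, 0, 0, 0], [0, 0.72, -0.8, -0.08, 0, 0, 0], [0, 0.72, -0.8, -0.08, 0, 0, 0], [0, 0.72, -0.8, -0.08, 0, 0, 0]]}}

```text
time: 2.25
tool_pos: [0.4209, -0.0553, 0.2908]
tool_rot: [0.0, 0.978, 0.21, 0.001]
contact_force: [0.5, 0.2, -0.2]
gripper_width: 0.001
grasp_force: 0.0
```

{"method": "move_tool", "body": {"offsets": [[0, 0.72, -0.8, -0.08, 0, 0, -0.18], [0, 0.72, -0.8, -0.08, 0, 0, -0.18], [0, 0, 0, 0, 0, 0, -0.18], [0, 0, 0, 0, 0, 0, -0.18], [0, 0, 0, 0, 0, 0, -0.18]]}}

```text
time: 2.88
tool_pos: [0.4439, 0.0479, 0.2984]
tool_rot: [0.0, 0.787, 0.617, 0.0]
contact_force: [0.6, -0.5, -0.3]
gripper_width: 0.003
grasp_force: 0.0
```

{"method": "move_tool", "body": {"offsets": [[0, 0, 0, 0, 0, 0, -0.18], [0, 0, 0, 0, 0, 0, -0.18], [0, 0, 0, 0, 0, 0, 0]]}}

```text
time: 3.25
tool_pos: [0.4439, 0.0476, 0.2984]
tool_rot: [0.0, 0.667, 0.745, 0.0]
contact_force: [-0.4, 0.2, -0.5]
gripper_width: 0.006
grasp_force: 0.0
```

Run:
```python
from h import *
s=manip.state();print(s["time"],s["joint_pos"],s["tool_rot"],s["tool_pos"],rot(s["tool_rot"]).round(3))
P=manip.camera_params("wrist");im,D=manip.grab_frame("wrist")
print(P["xyz"],rot(P["orientation"]).round(2))
for q in("printer","cover_hinge","cover_lip","power_spot","feed_top","pause_top","stapler"):
    for m in manip.mark_of("wrist",q)[:2]:
        r,c=m["centre"];z=med(D,int(round(c)),int(round(r)))
        print(q,round(m["conf"],2),np.round([c,r]),np.round(w("wrist",[c,r],z,P)[0],4))
cv2.imwrite("pics/w1.png",im[:,:,::-1]);np.savez("w1.npz",im=im,D=D)
```

```text
3.25 [-6.01197937e-02 -4.18563189e-01  1.94520134e+00 -3.46474860e-06
  1.61472053e+00 -1.71035885e-01] [9.27853648e-05 6.66825063e-01 7.45214279e-01 7.12747546e-05] [0.44394422 0.04761136 0.29840715] [[-0.111  0.994  0.   ]
 [ 0.994  0.111 -0.   ]
 [-0.     0.    -1.   ]]
[0.43537663 0.12237266 0.42178272] [[ 0.99  0.11  0.03]
 [ 0.11 -0.95 -0.29]
 [-0.    0.29 -0.96]]
printer 0.63 [445. 165.] [0.5338 0.0992 0.1275]
cover_hinge 0.87 [557. 132.] [0.6345 0.1339 0.0888]
cover_lip 0.86 [422. 141.] [0.5104 0.1153 0.1358]
power_spot 0.89 [507. 250.] [0.6298 0.021  0.0714]
feed_top 0.66 [398. 243.] [0.5228 0.0157 0.0711]
pause_top 0.85 [455. 240.] [0.5768 0.0247 0.0708]
```

View pics/w1.png

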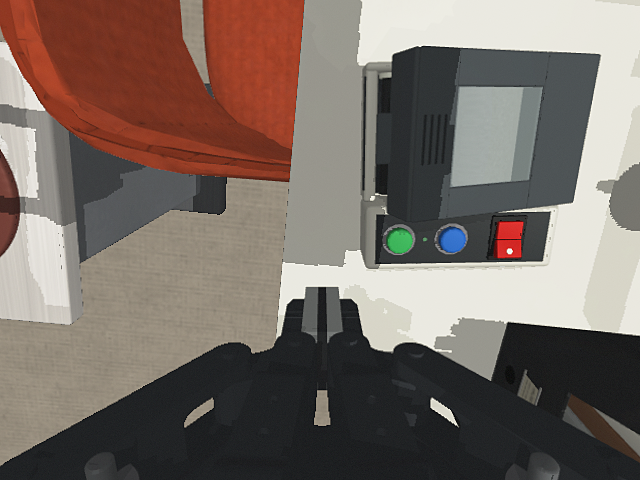

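The wrist view shows green at (399,240), blue at (453,240), the rocker's white dot at (509,251), and the cover from (392,130) at its lip to (590,130) at its hinge. Next I'll fit the printer pose from colour centroids and the cover angle from the depth.

Create fit.py:
```python
from h import *
from scipy.optimize import least_squares
def fit(im,D,P,box=(340,30,620,280)):
    hsv=cv2.cvtColor(im,cv2.COLOR_RGB2HSV);m0=np.zeros(im.shape[:2],bool);m0[box[1]:box[3],box[0]:box[2]]=1
    H,S,V=[hsv[...,i].astype(int) for i in range(3)]
    out={}
    for n,mk in dict(feed=(abs(H-65)<15)&(S>110)&(V>90),pause=(abs(H-110)<12)&(S>120)&(V>90),rocker=((H<8)|(H>172))&(S>150)&(V>90)).items():
        n_,l,st,ct=cv2.connectedComponentsWithStats((mk&m0).astype(np.uint8))
        i=1+np.argmax(st[1:,4]);r,c=np.nonzero(l==i);z=D[r,c];ok=z>0
        p=w("wrist",np.c_[c,r][ok],z[ok],P);p=p[p[:,2]>np.median(p[:,2])-.006] if n!="rocker" else p
        out[n]=p;print(n,len(p),p.mean(0).round(4),np.round(np.percentile(p[:,2],[5,50,95]),4))
    return out
```

Run:
```python
from fit import *
z=np.load("w1.npz");P=manip.camera_params("wrist");im,D=z["im"],z["D"];o=fit(im,D,P)
L=np.array([[-62,-66],[-10,-66],[45,-66]])/1e3
V=np.array([cv2.minAreaRect((o[k][:,:2]*1e4).astype(np.float32))[0] for k in("feed","pause","rocker")])/1e4;print(V)
def f(p):
    c,s=np.cos(p[2]),np.sin(p[2]);return (L@np.array([[c,s],[-s,c]])+p[:2]-V).ravel()
s=least_squares(f,[.57,.09,.12]);print(s.x.round(4),s.fun.reshape(-1,2).round(4))
x,y,t=s.x;Rm=np.array([[np.cos(t),-np.sin(t)],[np.sin(t),np.cos(t)]])
r,c=np.nonzero(D>0);p=w("wrist",np.c_[c,r],D[r,c],P);l=np.c_[(p[:,:2]-[x,y])@Rm,p[:,2]]
for nm,k in dict(cover=(abs(l[:,1]-.034)<.055)&(l[:,2]>.082)&(l[:,0]>-.09)&(l[:,0]<.08)&(l[:,2]<.2)).items():
    q=l[k];a=np.polyfit(q[:,0],q[:,2],1)
    for _ in range(3):
        e=abs(np.polyval(a,q[:,0])-q[:,2]);a=np.polyfit(q[e<.004,0],q[e<.004,2],1)
    e=abs(np.polyval(a,q[:,0])-q[:,2])<.004;print(nm,e.sum(),a,np.arctan(-a[0]),np.percentile(q[e],[0.5,99.5],axis=0).round(3))
th=np.arctan(-a[0])
lx=.083-.165*np.cos(th)+.026*np.sin(th);lz=.054+.165*np.sin(th)+.026*np.cos(th);print("lip model",lx,lz)
g=lambda a,b:(np.array([x,y])+Rm@[a,b]).round(4)
print("lip",g(lx,.034),"press",g(lx+.015,.034),"shut lip",g(-.082,.034),"power",g(.045,-.080),"feed",g(-.062,-.066))
# highest neighbours
for n,k in dict(front=(l[:,0]<-.1)&(abs(l[:,1])<.15),right=(l[:,1]<-.105)&(l[:,1]>-.25)&(l[:,0]>-.1),rear=(l[:,0]>.1)).items():
    if k.any(): i=np.argmax(np.where(k,l[:,2],-1));print(n,l[i].round(3))
```

```text
feed 489 [0.5235 0.0179 0.0704] [0.0689 0.0704 0.0717]
pause 520 [0.5743 0.0251 0.0701] [0.0679 0.0703 0.0715]
rocker 455 [0.6284 0.0405 0.0678] [0.0663 0.068  0.069 ]
[[0.52363213 0.01758609]
 [0.57439424 0.02454257]
 [0.62967612 0.04031499]]
[0.5708 0.0939 0.2118] [[ 0.0005 -0.0012]
 [ 0.0005  0.0027]
 [-0.001  -0.0015]]
cover 22758 [-0.36210766  0.11428485] 0.34742016993187713 [[-0.065 -0.02   0.085]
 [ 0.079  0.088  0.137]]
lip model -0.06328963922460702 0.13462469507250446
lip [0.5018 0.1138] press [0.5165 0.117 ] shut lip [0.4835 0.1099] power [0.6316 0.0251] feed [0.5241 0.0163]
front [-0.124  0.002  0.376]
right [ 0.107 -0.239  0.174]
rear [ 0.107 -0.239  0.174]
```

Create pose.py:
```python
from fit import *
def pose(im,D,P,box=(340,30,620,280)):
    o=fit(im,D,P,box)
    hsv=cv2.cvtColor(im,cv2.COLOR_RGB2HSV).astype(int);H,S,V=[hsv[...,i] for i in range(3)]
    mk=((H<10)|(H>170))&(S>140)&(V>60);mk[:, :box[0]]=0;mk[:box[1]]=0;mk[box[3]:]=0;mk[:,box[2]:]=0
    r,c=np.nonzero(mk);z=D[r,c];p=w("wrist",np.c_[c,r][z>0],z[z>0],P);p=p[(p[:,2]>.064)&(p[:,2]<.08)]
    rr=cv2.minAreaRect((p[:,:2]*1e4).astype(np.float32));print("rocker",np.array(rr[0])/1e4,np.array(rr[1])/10,rr[2],np.percentile(p[:,2],[1,99]))
    bx=cv2.boundingRect(mk.astype(np.uint8));sub=np.zeros_like(mk);sub[bx[1]:bx[1]+bx[3],bx[0]:bx[0]+bx[2]]=1
    r,c=np.nonzero(sub&(S<90)&(V>170));d=w("wrist",[c.mean(),r.mean()],med(D,int(c.mean()),int(r.mean()),1),P)[0];print("dot",len(r),c.mean(),r.mean(),d.round(4))
    C=lambda k:np.array(cv2.minAreaRect((o[k][:,:2]*1e4).astype(np.float32))[0])/1e4
    L=np.array([[-62,-66],[-10,-66],[45,-66],[45,-78]])/1e3
    V=np.array([C("feed"),C("pause"),np.array(rr[0])/1e4,d[:2]])
    def f(p):
        c,s=np.cos(p[2]),np.sin(p[2]);return (L@np.array([[c,s],[-s,c]])+p[:2]-V).ravel()
    s=least_squares(f,[.57,.09,.14],loss="soft_l1",f_scale=.002);e=f(s.x);print("pose",s.x.round(4),e.reshape(-1,2).round(4));x,y,t=s.x
    Rm=np.array([[np.cos(t),-np.sin(t)],[np.sin(t),np.cos(t)]])
    r,c=np.nonzero(D>0);p=w("wrist",np.c_[c,r],D[r,c],P);l=np.c_[(p[:,:2]-[x,y])@Rm,p[:,2]]
    q=l[(abs(l[:,1]-.034)<.05)&(l[:,2]>.07)&(l[:,0]>-.085)&(l[:,0]<.08)&(l[:,2]<.2)];a=np.polyfit(q[:,0],q[:,2],1)
    for _ in range(4):
        e=abs(np.polyval(a,q[:,0])-q[:,2]);a=np.polyfit(q[e<.004,0],q[e<.004,2],1)
    th=np.arctan(-a[0]);lx=.083-.165*np.cos(th)+.026*np.sin(th);lz=.054+.165*np.sin(th)+.026*np.cos(th)
    print("cover angle",th,"line z at lip",np.polyval(a,lx),"model",lx,lz)
    g=lambda a,b:(np.array([x,y])+Rm@[a,b]).round(4)
    print("lip",g(lx,.034),"shutlip",g(-.082,.034),"power",g(.045,-.080),"feed",g(-.062,-.066))
    return s.x,l
```

Run:
```python
from pose import *
z=np.load("w1.npz");pose(z["im"],z["D"],manip.camera_params("wrist"))
```

```text
feed 489 [0.5235 0.0179 0.0704] [0.0689 0.0704 0.0717]
pause 520 [0.5743 0.0251 0.0701] [0.0679 0.0703 0.0715]
rocker 455 [0.6284 0.0405 0.0678] [0.0663 0.068  0.069 ]
rocker [0.63110132 0.03124585] [27.83513184 37.42077942] 10.335188865661621 [0.06443599 0.07399675]
dot 26 509.15384615384613 250.80769230769232 [0.6315 0.0203 0.072 ]
pose [0.5766 0.0912 0.1315] [[ 0.0002  0.0001]
 [ 0.001  -0.    ]
 [-0.0012  0.0005]
 [-0.     -0.0005]]
cover angle 0.35223062011674344 line z at lip 0.13446639099838875 model -0.06290010704170469 0.1353274785372024
lip [0.5098 0.1167] shutlip [0.4909 0.1142] power [0.6317 0.0178] feed [0.5238 0.0177]
```

{"method": "move_tool", "body": {"offsets": [[0, 0.31, 0.476, 0.6, 0, 0, 0], [0, 0.31, 0.476, 0.6, 0, 0, 0], [0, 0.31, 0.476, 0.6, 0, 0, 0], [0, 0.31, 0.476, 0.58, 0, 0, -0.02], [0, 0, 0, 0.24, 0, 0, 0]]}}

```text
time: 4.28
tool_pos: [0.5311, 0.1205, 0.1649]
tool_rot: [-0.001, 0.658, 0.753, -0.001]
contact_force: [-0.5, 0.2, 0.3]
gripper_width: -0.002
grasp_force: 0.0
```

Converted, 0.008 m is 0.16, 0.007 m is 0.14.

{"method": "move_tool", "body": {"offsets": [[0, 0, 0, 0.16, 0, 0, 0], [0, 0, -0.02, 0.14, 0, 0, 0], [0, 0, -0.04, 0.14, 0, 0, 0], [0, 0, -0.05, 0.12, 0, 0, 0], [0, 0, -0.05, 0.12, 0, 0, 0]]}}

```text
time: 4.9
tool_pos: [0.5236, 0.1187, 0.1334]
tool_rot: [0.0, 0.659, 0.752, 0.0]
contact_force: [-1.0, 0.1, 0.8]
gripper_width: -0.0
grasp_force: 0.4
```

Converted, 0.007 m is 0.14, 0.006 m is 0.12.

{"method": "move_tool", "body": {"offsets": [[0, 0, -0.06, 0.14, 0, 0, 0], [0, 0, -0.04, 0.12, 0, 0, 0], [0, 0, -0.04, 0.12, 0, 0, 0], [0, 0, -0.02, 0.12, 0, 0, 0], [0, 0, -0.02, 0.1, 0, 0, 0]]}}

```text
time: 5.52
tool_pos: [0.5144, 0.1177, 0.1028]
tool_rot: [-0.0, 0.659, 0.753, -0.0]
contact_force: [-0.1, 0.4, 0.9]
gripper_width: 0.002
grasp_force: 0.4
```

Converted, 0.002 m is 0.04, 0.001 m is 0.02.

{"method": "move_tool", "body": {"offsets": [[0, 0, 0, 0.04, 0, 0, 0], [0, 0, 0, 0.02, 0, 0, 0], [0, 0, 0, 0, 0, 0, 0]]}}

```text
time: 5.9
tool_pos: [0.5149, 0.1177, 0.1004]
tool_rot: [0.0, 0.659, 0.753, 0.0]
contact_force: [-0.4, 0.0, -0.2]
gripper_width: -0.001
grasp_force: 0.0
```

Converted, 0.001 m is 0.02.

{"method": "move_tool", "body": {"offsets": [[0, 0, 0, 0.02, 0, 0, 0], [0, 0, 0, 0.02, 0, 0, 0], [0, 0, 0, 0, 0, 0, 0]]}}

```text
time: 6.28
tool_pos: [0.5149, 0.1177, 0.099]
tool_rot: [0.0, 0.659, 0.753, 0.0]
contact_force: [-3.0, -0.0, 4.3]
gripper_width: 0.001
grasp_force: 2.4
```

Converted, 0.001 m is 0.02.

{"method": "move_tool", "body": {"offsets": [[0, 0, 0, 0.02, 0, 0, 0], [0, 0, 0, 0.02, 0, 0, 0], [0, 0, 0, 0, 0, 0, 0]]}}

```text
time: 6.65
tool_pos: [0.515, 0.1177, 0.0988]
tool_rot: [-0.0, 0.658, 0.753, -0.0]
contact_force: [-8.4, -0.4, 14.7]
gripper_width: 0.002
grasp_force: 7.5
```

Converted, -0.02 m is -0.4, -0.04 m is -0.8.

{"method": "move_tool", "body": {"offsets": [[0, 0, 0, -0.12, 0, 0, 0], [0, 0, 0, -0.4, 0, 0, 0], [0, -0.76, 0, -0.8, 0, 0, 0], [0, -0.76, 0, -0.8, 0, 0, 0], [0, -0.76, 0, -0.6, 0, 0, 0]]}}

```text
time: 7.28
tool_pos: [0.5304, 0.0036, 0.2341]
tool_rot: [0.001, 0.658, 0.753, 0.001]
contact_force: [-0.1, -0.3, -0.1]
gripper_width: -0.0
grasp_force: 0.0
```

{"method": "move_tool", "body": {"offsets": [[0, 0, 0, 0, 0, 0, 0], [0, 0, 0, 0, 0, 0, 0]]}}

```text
time: 7.52
tool_pos: [0.5293, 0.005, 0.2311]
tool_rot: [-0.001, 0.659, 0.752, -0.0]
contact_force: [-1.1, -0.2, 0.1]
gripper_width: -0.001
grasp_force: 0.0
```

Run:
```python
from pose import *
P=manip.camera_params("wrist");im,D=manip.grab_frame("wrist");np.savez("w2.npz",im=im,D=D)
cv2.imwrite("pics/w2.png",im[:,:,::-1])
s=manip.state();print(s["tool_pos"],s["tool_rot"])
pose(im,D,P,(0,0,640,300))
```

```text
[0.52897428 0.0054488  0.23048359] [-1.24796899e-03  6.58333704e-01  7.52724931e-01 -5.96076774e-04]
feed 819 [0.524  0.0177 0.0705] [0.069  0.0706 0.0719]
pause 832 [0.5751 0.0244 0.0705] [0.069  0.0706 0.0718]
rocker 23584 [ 0.2736  0.107  -0.1142] [-0.2713 -0.0921 -0.0064]
rocker [0.62983286 0.0304111 ] [24.62583313 37.04360046] 7.142495632171631 [0.06551678 0.07406649]
dot 6323 418.6052506721493 87.97169065317097 [0.5817 0.1086 0.0782]
pose [0.5747 0.0915 0.1499] [[-0.0008 -0.0004]
 [-0.0005  0.0009]
 [-0.0008  0.0026]
 [ 0.0491 -0.0874]]
cover angle -0.0013988134608780374 line z at lip 0.07894308736853996 model -0.08203620771212308 0.07976917041739928
lip [0.4885 0.1129] shutlip [0.4885 0.1129] power [0.6311 0.0192] feed [0.5232 0.017 ]
```

View pics/w2.png

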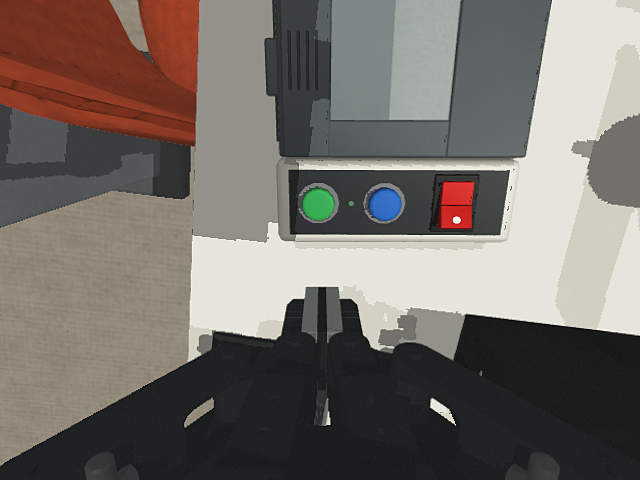

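The cover lies flat (angle about 0) and the printer hasn't moved. Green is at (318,203), blue at (384,204), and the rocker dot at (457,220). I'll rerun the fit with a tighter box.

Run:
```python
from pose import *
z=np.load("w2.npz")
(x,y,t),l=pose(z["im"],z["D"],manip.camera_params("wrist"),(290,165,500,240))
s=manip.state();Rt=rot(s["tool_rot"]);p=s["tool_pos"];print(p)
for n,a,b,h in(("power",.045,-.0805,.080),("feed",-.062,-.066,.080)):
    g=np.array([x+np.cos(t)*a-np.sin(t)*b,y+np.sin(t)*a+np.cos(t)*b,h+.019]);print(n,g.round(4),"tool d",(Rt.T@(g-p)).round(4))
print("tool y yaw",np.arctan2(Rt[1,1],Rt[0,1]))
```

```text
feed 819 [0.5235 0.0182 0.0699] [0.0684 0.0699 0.0712]
pause 832 [0.5745 0.0248 0.0698] [0.0683 0.0699 0.0711]
rocker 728 [0.6282 0.0403 0.0674] [0.0662 0.0674 0.0686]
rocker [0.62926191 0.03090677] [24.62504425 37.04222107] 7.2104315757751465 [0.06507226 0.07332035]
dot 45 456.3777777777778 219.6888888888889 [0.6311 0.0205 0.0715]
pose [0.5762 0.0912 0.1307] [[-0.0002 -0.0001]
 [ 0.0003  0.0001]
 [ 0.0001  0.0007]
 [-0.0002 -0.0008]]
cover angle -0.0004271258035029759 line z at lip 0.07836638159130627 model -0.08201109021954633 0.07992952187289107
lip [0.4904 0.1143] shutlip [0.4904 0.1143] power [0.6312 0.0178] feed [0.5233 0.0177]
[0.52897428 0.0054488  0.23048359]
power [0.6313 0.0173 0.099 ] tool d [-0.0021  0.1033  0.1312]
feed [0.5233 0.0177 0.099 ] tool d [ 0.0128 -0.0037  0.1315]
tool y yaw 0.13359018189959448
```

{"method": "move_tool", "body": {"offsets": [[0, -0.01, 0.7, 0.7, 0, 0, 0], [0, -0.01, 0.7, 0.7, 0, 0, 0], [0, -0.02, 0.66, 0.7, 0, 0, 0], [0, 0, 0, 0.36, 0, 0, 0], [0, 0, 0, 0, 0, 0, 0]]}}

```text
time: 8.2
tool_pos: [0.6296, 0.0174, 0.1059]
tool_rot: [-0.003, 0.658, 0.753, -0.002]
contact_force: [-0.5, -0.5, 0.7]
gripper_width: -0.002
grasp_force: 0.0
```

{"method": "move_tool", "body": {"offsets": [[0, 0, 0, 0.12, 0, 0, 0], [0, 0, 0, 0.08, 0, 0, 0], [0, 0, 0, 0.04, 0, 0, 0], [0, 0, 0, 0, 0, 0, 0]]}}

```text
time: 8.7
tool_pos: [0.6322, 0.0163, 0.0977]
tool_rot: [0.0, 0.659, 0.752, 0.0]
contact_force: [0.0, -0.3, 0.1]
gripper_width: 0.002
grasp_force: 0.0
```

Run:
```python
from h import *
s=manip.state();d=s["tool_pos"][:2]-np.array([.5762,.0912]);t=.131
print("tip local",np.cos(t)*d[0]+np.sin(t)*d[1],-np.sin(t)*d[0]+np.cos(t)*d[1],rot(s["tool_rot"]).round(4))
```

```text
tip local 0.04573029280290768 -0.08159935130459284 [[-1.325e-01  9.912e-01  6.000e-04]
 [ 9.912e-01  1.325e-01 -0.000e+00]
 [-1.000e-04  6.000e-04 -1.000e+00]]
```

{"method": "move_tool", "body": {"offsets": [[0, 0, 0, 0.06, 0, 0, 0], [0, 0, 0, 0.06, 0, 0, 0], [0, 0, 0, 0.04, 0, 0, 0], [0, 0, 0, 0.03, 0, 0, 0], [0, 0, 0, 0, 0, 0, 0]]}}

```text
time: 9.32
tool_pos: [0.6327, 0.0162, 0.0881]
tool_rot: [0.001, 0.659, 0.752, 0.0]
contact_force: [1.4, -2.8, 3.4]
gripper_width: 0.002
grasp_force: 1.6
```

{"method": "move_tool", "body": {"offsets": [[0, 0, 0, 0.02, 0, 0, 0], [0, 0, 0, 0.01, 0, 0, 0], [0, 0, 0, 0, 0, 0, 0]]}}

```text
time: 9.7
tool_pos: [0.6327, 0.0162, 0.0872]
tool_rot: [0.001, 0.659, 0.753, 0.0]
contact_force: [-0.2, -3.1, 6.8]
gripper_width: 0.002
grasp_force: 3.2
```

{"method": "move_tool", "body": {"offsets": [[0, 0, 0, 0.01, 0, 0, 0], [0, 0, 0, 0, 0, 0, 0]]}}

```text
time: 9.95
tool_pos: [0.6327, 0.0162, 0.0872]
tool_rot: [0.001, 0.659, 0.753, 0.0]
contact_force: [-1.7, -3.3, 8.5]
gripper_width: -0.003
grasp_force: 4.3
```

Converted, -0.045 m is -0.9, -0.04 m is -0.8.

{"method": "move_tool", "body": {"offsets": [[0, 0, 0, 0.01, 0, 0, 0], [0, 0, 0, -0.2, 0, 0, 0], [0, 0, -0.6, -0.9, 0, 0, 0], [0, 0, -0.8, -0.9, 0, 0, 0], [0, 0, -0.68, -0.8, 0, 0, 0]]}}

```text
time: 10.58
tool_pos: [0.5274, 0.0033, 0.2258]
tool_rot: [-0.001, 0.658, 0.753, 0.0]
contact_force: [1.0, 0.0, 0.3]
gripper_width: -0.004
grasp_force: 0.0
```

{"method": "move_tool", "body": {"offsets": [[0, 0, 0, 0, 0, 0, 0], [0, 0, 0, 0, 0, 0, 0]]}}

```text
time: 10.82
tool_pos: [0.5286, 0.0031, 0.2243]
tool_rot: [-0.001, 0.658, 0.753, -0.0]
contact_force: [0.8, -0.6, -1.1]
gripper_width: 0.003
grasp_force: 0.0
```

Run:
```python
from pose import *
P=manip.camera_params("wrist");s=manip.state();im,D=manip.grab_frame("wrist")
cv2.imwrite("pics/w3.png",im[:,:,::-1])
(x,y,t),l=pose(im,D,P,(290,165,500,240))
Rt=rot(s["tool_rot"]);p=s["tool_pos"];print(p)
a,b=-.062,-.066
g=np.array([x+np.cos(t)*a-np.sin(t)*b,y+np.sin(t)*a+np.cos(t)*b,.099]);print("feed",g,"tool d",(Rt.T@(g-p)).round(4))
for n,lo,hi in(("inner",-.066,-.049),("outer",-.083,-.066)):
    k=(abs(l[:,0]-.045)<.009)&(l[:,1]>lo)&(l[:,1]<hi);q=l[k];print(n,np.polyfit(q[:,1],q[:,2],1),np.median(q[:,2]))
```

```text
feed 852 [0.524  0.0178 0.0705] [0.0691 0.0706 0.0718]
pause 865 [0.5752 0.0244 0.0704] [0.069  0.0705 0.0717]
rocker 1465 [0.6298 0.0315 0.0695] [0.067  0.0688 0.0731]
rocker [0.63049961 0.02949732] [25.87129822 38.27806091] 7.908621788024902 [0.06488903 0.07381838]
dot 45 458.7111111111111 221.15555555555557 [0.6319 0.0179 0.0681]
pose [0.5781 0.0901 0.1162] [[ 0.      0.0003]
 [ 0.0002 -0.0006]
 [-0.0001  0.0003]
 [-0.0001 -0.    ]]
cover angle -0.0022164779410447843 line z at lip 0.07891361892329965 model -0.08205722307555399 0.07963421757313471
lip [0.4926 0.1144] shutlip [0.4927 0.1144] power [0.632  0.0159] feed [0.5241 0.0174]
[0.52857614 0.00309494 0.22425484]
feed [0.52412964 0.01738182 0.099     ] tool d [ 0.0146 -0.0024  0.1253]
inner [0.30686133 0.08856462] 0.07114947031918595
outer [-0.03447811  0.06537093] 0.06797913396537969
```

View pics/w3.png

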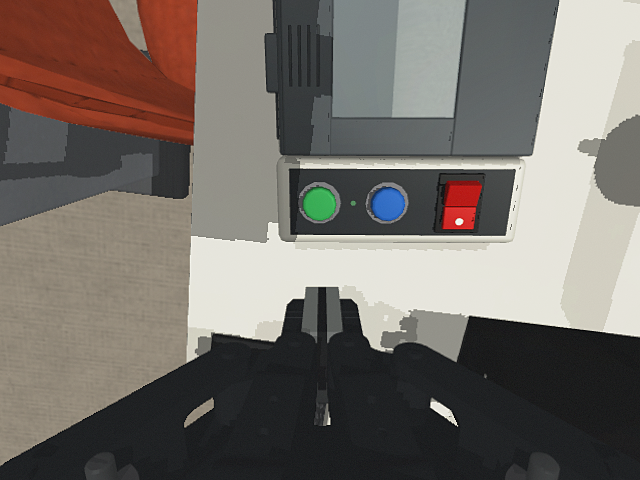

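The rocker dot at (459,221) now lies on a level half, and the inner half is raised. I'll compare slopes with the earlier frame to see whether it is fully on.

Run:
```python
from pose import *
import io,contextlib
z=np.load("w2.npz");P=manip.camera_params("wrist")
im3=cv2.imread("pics/w3.png")[:,:,::-1].copy()
_,D3=manip.grab_frame("wrist")
for n,im,D in(("off",z["im"],z["D"]),("on",im3,D3)):
    with contextlib.redirect_stdout(io.StringIO()): (x,y,t),l=pose(im,D,P,(290,165,500,240))
    # rocker centre from red rect
    for nm,lo,hi in(("inner",-.064,-.051),("outer",-.081,-.068)):
        k=(abs(l[:,0]-.045)<.009)&(l[:,1]>lo)&(l[:,1]<hi);q=l[k];print(n,nm,k.sum(),np.polyfit(q[:,1],q[:,2],1)[0].round(3),np.median(q[:,2]).round(4))
    k=(abs(l[:,0]-.0175)<.006)&(l[:,1]<-.052)&(l[:,1]>-.08);q=l[k];print("strip",np.polyfit(q[:,1],q[:,2],1)[0].round(3),np.median(q[:,2]).round(4))
```

```text
off inner 391 0.029 0.0603
off outer 413 -0.323 0.0639
strip -0.002 0.0547
on inner 404 0.343 0.0712
on outer 395 -0.017 0.068
strip -0.003 0.0626
```

Symmetric with the off state, so it is fully on. Now the feed button.

Converted, 0.04 m is 0.8, 0.035 m is 0.7.

{"method": "move_tool", "body": {"offsets": [[0, 0.1, -0.02, 0.8, 0, 0, 0], [0, 0.1, -0.02, 0.8, 0, 0, 0], [0, 0.09, -0.02, 0.7, 0, 0, 0], [0, 0, 0, 0.12, 0, 0, 0], [0, 0, 0, 0, 0, 0, 0]]}}

```text
time: 11.55
tool_pos: [0.5242, 0.0166, 0.1038]
tool_rot: [-0.001, 0.659, 0.753, -0.0]
contact_force: [-0.0, 0.8, 0.6]
gripper_width: -0.0
grasp_force: 0.0
```

{"method": "move_tool", "body": {"offsets": [[0, 0, 0, 0.12, 0, 0, 0], [0, 0, 0, 0.08, 0, 0, 0], [0, 0, 0, 0.06, 0, 0, 0], [0, 0, 0, 0.04, 0, 0, 0], [0, 0, 0, 0, 0, 0, 0]]}}

```text
time: 12.18
tool_pos: [0.5243, 0.0165, 0.0895]
tool_rot: [0.0, 0.659, 0.753, 0.0]
contact_force: [-0.3, 0.4, 1.0]
gripper_width: -0.005
grasp_force: 0.6
```

{"method": "move_tool", "body": {"offsets": [[0, 0, 0, 0.04, 0, 0, 0], [0, 0, 0, 0.03, 0, 0, 0], [0, 0, 0, 0.02, 0, 0, 0], [0, 0, 0, 0.01, 0, 0, 0], [0, 0, 0, 0, 0, 0, 0]]}}

```text
time: 12.8
tool_pos: [0.5244, 0.0165, 0.085]
tool_rot: [0.0, 0.659, 0.753, 0.0]
contact_force: [-3.1, -0.9, 5.6]
gripper_width: 0.002
grasp_force: 2.9
```

{"method": "move_tool", "body": {"offsets": [[0, 0, 0, 0.014, 0, 0, 0], [0, 0, 0, 0.01, 0, 0, 0], [0, 0, 0, 0, 0, 0, 0]]}}

```text
time: 13.18
tool_pos: [0.5245, 0.0165, 0.0848]
tool_rot: [-0.0, 0.658, 0.753, -0.0]
contact_force: [-4.8, -0.1, 12.7]
gripper_width: 0.001
grasp_force: 5.9
```

Hard stop reached (tip at about 65.8 mm, force rising steeply), so the button is fully down. Now I'll lift off and check.

{"method": "move_tool", "body": {"offsets": [[0, 0, 0, -0.08, 0, 0, 0], [0, 0, 0, -0.2, 0, 0, 0], [0, -0.1, 0, -0.9, 0, 0, 0], [0, -0.1, 0, -0.9, 0, 0, 0], [0, -0.1, 0, -0.8, 0, 0, 0]]}}

```text
time: 13.8
tool_pos: [0.5261, 0.0016, 0.2287]
tool_rot: [0.0, 0.659, 0.753, 0.0]
contact_force: [0.5, -0.6, -0.5]
gripper_width: 0.005
grasp_force: 0.0
```

{"method": "move_tool", "body": {"offsets": [[0, 0, 0, 0, 0, 0, 0], [0, 0, 0, 0, 0, 0, 0], [0, 0, 0, 0, 0, 0, 0]]}}

```text
time: 14.18
tool_pos: [0.5251, 0.0019, 0.2249]
tool_rot: [-0.002, 0.659, 0.753, -0.001]
contact_force: [-0.5, -0.0, -0.6]
gripper_width: -0.0
grasp_force: 0.0
```

Run:
```python
from pose import *
P=manip.camera_params("wrist");im,D=manip.grab_frame("wrist")
cv2.imwrite("pics/w4.png",im[:,:,::-1])
(x,y,t),l=pose(im,D,P,(290,165,500,240))
for nm,lo,hi in(("inner",-.064,-.051),("outer",-.081,-.068)):
    q=l[(abs(l[:,0]-.045)<.009)&(l[:,1]>lo)&(l[:,1]<hi)];print(nm,np.polyfit(q[:,1],q[:,2],1)[0].round(3),np.median(q[:,2]).round(4))
```

```text
feed 851 [0.524  0.0177 0.0705] [0.0691 0.0706 0.0717]
pause 867 [0.5751 0.0244 0.0705] [0.069  0.0706 0.0717]
rocker 819 [0.6287 0.0398 0.0708] [0.0678 0.0708 0.0736]
rocker [0.63064194 0.02950754] [26.41407776 38.25964661] 6.894204616546631 [0.06511407 0.0739346 ]
dot 45 463.8222222222222 220.0222222222222 [0.6314 0.0182 0.0692]
pose [0.5781 0.0903 0.1141] [[-0.0002  0.0002]
 [ 0.0003 -0.0004]
 [-0.0004  0.0004]
 [ 0.0002 -0.0002]]
cover angle -0.002187608929674954 line z at lip 0.07892340122095848 model -0.08205648297225455 0.07963898260130164
lip [0.4927 0.1148] shutlip [0.4927 0.1148] power [0.6319 0.016 ] feed [0.524  0.0177]
inner 0.339 0.071
outer -0.027 0.068
```

View pics/w4.png

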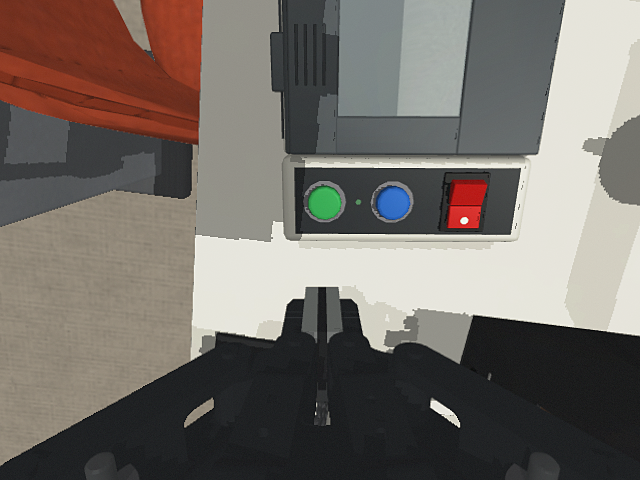

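The picture shows the cover shut, the rocker on with its dot at (464,220) on the level half, green up again at (325,202), blue untouched at (391,201), and the printer in place.

```bash
python3 -c "
from plant import manip
print(manip.job_done())"
```

```text
the job is handed in; nothing more can be done
None
```

The job is handed in: cover shut, power rocker on, and feed button pressed to its stop and back up, with pause untouched and the printer's buttons within about 1 mm of where they were; handed in at about 14 s, and no verdict was returned.

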